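# Index a length stop against its drop pawl, screw slack taken up

## Robot

A 6-joint arm with a two-finger parallel gripper is mounted at the origin on a cart in front of the work surface, level with it; the furniture and walls round the work are solid. World frame = base frame: x ahead of the robot, y to its left, z up, the work surface at z = 0. Lengths are in m, angles in degrees, forces in N, time in s.
With the tool pointing down it reaches from about 0.35 to 0.925 m from the base axis. Payload 6.4 kg.
Tool frame: the origin (TCP) lies between the finger pads; the fingertips stand bot.tips_ahead ahead of it and the grasp point (between the pads) lies 6 mm ahead of it (bot.tips_ahead is the distance from the TCP to the fingertips, in m); z points along the fingers, y is the line along which they close (so a half turn about z gives the same grasp; the last joint's range is limited). The gripper opens to 85 mm and grips with 20 to 120 N. Pads are 22 mm wide; open, the fingers measure 114 mm over their backs; the gripper's body (76 mm by 85 mm) begins 54 mm behind the grasp point. The pads swing forward as they close: fully open they stand 13 mm farther back than shut.
Start: joints at [-79.532, 14.043, 89.255, -0, 76.702, -9.975], TCP at [0.227, -0.609, 0.256] pointing down, gripper open.
Joint ranges: [-179.41, 179.41], [-58.25, 129.5], [7.25, 145.43], [-54.29, 234.29], [11.92, 165.04], [-157.13, 157.13]. Speed limits (degrees/s): [147.25, 147.25, 180, 180, 180, 180].

## Interface

Orientations are given as a 3x3 rotation matrix whose columns are the frame's x, y, z axes.
In Python, from station import bot gives the robot as it stands.
- The arm moves only by the shell command python3 -m creep 'ROWS' [OPENING] [FORCE]. ROWS is JSON, a list of rows, each an object with "offset": the shift along the tool's x, y, z in mm, a list of three; "twist": the turn, a rotation vector about the tool's x, y, z in rad, a list of three. In form: [{"offset": [dx, dy, dz], "twist": [wx, wy, wz]}, ...]. A call has 1 to 8 rows; each row is the pose to reach, as a shift and turn from the pose commanded when the call began, along the tool's axes at that moment; what a row does not reach only later rows make up. A row lasts 1/12 s, in which the tool goes at most 41.7 mm and 7.16 degrees, less where a joint would pass 70% of its speed; a pose out of reach is approached as far as the arm can. A call with a gripper value outside its range is refused whole. OPENING is the closure, from -1 (fully open) to 1 (shut), set as the call begins (- or left out, the last holds). The fingers move at their own pace and stop on an object; FORCE is the grip in N (left out, the last holds). Time passes only in rows, so rows that repeat a pose let the fingers close. It gives the time, the measured TCP pose, the force, the opening and the grip force at its end, in the units of the state.
- bot.read_state(): the state, without advancing time (a new reading comes with each control period).
- bot.capture(name): name is "scene" or "top" or "wrist"; returns a dict with "color" (400x640x3 uint8, red, green, blue), "camera_matrix" (3x3 intrinsics, pixels), "rvec" (rotation vector, rad) and "tvec" (3), from world to camera coordinates, as OpenCV has them. Camera axes: x right, y down, z forward; pixel columns grow to the right and rows downward; lengths in m; the calibration is good to about 2 mm. A picture is of the moment at which its call begins. There is no depth.
- bot.finish_job(): hands the job in; it is judged then, once.
The state is a dict: "time": time; "qpos": joint angles; "joint_velocities": joint speeds; "joint_torque": joint torques, N m; "position": TCP position; "orientation": TCP orientation; "wrist_force": force on the tool from outside, world axes, zero at the start; "moment": the same for the moment, N m; "opening": opening from 0.0 (shut) to 1.0 (fully open); "gripper_force": force on a finger pad.
Only numpy, scipy, OpenCV 4.12 (cv2) and the standard library are available. Lean on these libraries where they do the work, as an engineer would, in place of code of your own. Each camera call takes 0.05 s, during which the arm holds its last target. There are 200 camera calls.

## Task

The screw of this bench stop slide has play. Crank the stop block forward past the hinged pawl until the pawl has dropped behind it, a few millimetres clear, then crank back through the play until the block bears on the pawl's nose: lightly but surely, never pressing block and pawl together with more than 25 N. Touch only the crank, leave the block bearing on the lowered pawl with the screw's slack taken up that way, and disturb nothing else.

Things in the scene. Friction and masses are not known exactly. Their poses are not given: they have to be found in the camera images.
- slide_bed: Grey stop slide fixed to the bench, 100 x 290 x 16 mm bed. Origin on the bench surface; the slide runs along its y. A grey gearbox (68 x 66 mm, top at z = 62) with a crank on top stands at the -y end, an end block at the +y end. Forward means the bed's +y, away from the crank. The screw is behind a mitre gear; it and the crank stay where they are left
- crank_axis (a point): Point on the crank's vertical axis at the height (z = 100 mm) of the middle of its grip
- grip_mid (a point): Middle of the crank's black upright grip: a 16 mm round sleeve 40 mm tall (z = 78 to 118), free to spin on its pin, at 40 mm radius from crank_axis. The steel crank arm below it has its top at z = 76. Hold it from above and carry it round in a circle; the hand need not turn
- crank (a joint): Crank angle in rad, 0 at the start, limits -3 and 14. Growing (counter-clockwise from above) drives the nut forward, 8 mm per rad (50 mm per turn). Tangential force at the grip, roughly: 1 N to turn the screw alone, 1 to 2 N more once it moves the saddle, and 0.2 N more for every newton with which the saddle pushes on something
- nut_rear (a point): Centre of the rear (-y) face of the brass nut on the screw, 20 mm long, seen in the saddle's window
- saddle_lug (a point): Centre of the face of the saddle's rear cross bar that looks at the nut's rear face. The nut has 6 mm of play in all between rear and front cross bar (0.75 rad of crank): it pushes the saddle forward on the front bar and draws it back on this one. Own y of nut_rear seen from here: 0 when bearing here, 6 mm when bearing in front. At the start the nut stands free, somewhere in between
- saddle: Steel saddle, 70 x 46 x 22 mm, that slides along the bed's y on two rods, with about 10 N of friction. Origin 28 mm above the bench. On its front end stands the dark stop block, 30 mm wide, 14 mm long (y = 13 to 27 mm from the origin), top 62 mm above the bench
- stop_face (a point): Point on the rear (-y) face of the stop block, 56 mm above the bench; this face is to bear on the pawl's nose
- pawl_bridge: Grey bridge with two posts astride the slide, fixed to the bed, 82 mm high over the bench; carries the pawl on a cross pin. Origin on the bed (16 mm above the bench), on the slide's centre line; axes as the bed's. The lowered pawl's nose face lies at y = 38 mm from it. The block starts behind the nose (-y side) by 46 to 78 mm and the saddle has at least 25 mm of travel past the seat
- pawl_nose (a point): Point on the vertical end face of the pawl's nose, which looks to +y, 58 mm above the bench when down. The nose reaches 6 mm below the top of the stop block
- pawl (a joint): Pawl angle in rad: 0 down (against its stop), about 0.2 when riding on the stop block. A light spring holds it down. The block lifts it when moved forward; moved back against the nose it is stopped hard (stiff, tenths of a millimetre make tens of newtons)
- oil_can: Bystander: oil can, 156 mm tall, behind the slide
- wood_block: Bystander: wooden block 45 x 90 x 34 mm behind the slide
- tape_measure: Bystander: tape measure, 36 x 78 x 60 mm, to the right of the slide

How it is judged (in metres and radians):
On the way:
1. stop block at least 3 mm past the nose, pawl dropped behind it (y of stop_face in the frame of pawl_bridge above 0.041 m and value of joint pawl below 0.06 rad), for 0.2 s.
At the end, for the whole second after the job is handed in: The pawl is down (under 0.06 rad) and the rear face of the stop block bears on its nose with 2 to 25 N, block face within 1.5 mm of the nose face's lowered place; the nut bears on the saddle's rear cross bar (gap under 1.5 mm); the saddle is at rest (value of joint pawl below 0.06 rad and contact force between saddle and pawl between 2 and 25 N and y of stop_face in the frame of pawl_bridge between 0.0365 and 0.0395 m and y of nut_rear in the frame of saddle_lug below 0.0015 m and linear speed of saddle below 0.002 m/s); the robot touches nothing.
It fails at once if stop block and pawl pressed together with more than 25 N (contact force between saddle and pawl above 25 N).
It fails at once if the robot touches the saddle, the pawl or its bridge (contact force between any of the fingers, the arm and saddle above 1 N or contact force between any of the fingers, the arm and pawl_bridge above 1 N).
It fails at once if oil can, wooden block or tape measure disturbed by more than 20 mm (distance of any of oil_can, wood_block, tape_measure from where it was at the start of the episode above 0.02 m).
It also fails if it takes over 72 s, if anything falls off the work surface, if the arm or the gripper's body presses on something with over 40 N, if the wrist force passes 120 N, or if a joint passes its speed limit or range.

## Working session

There is one attempt and no reset: what is moved stays moved. The work goes in short steps, Python scripts to look and compute and a shell command to move; the robot and the scene stay as the last step left them, time stands still between calls to the robot, and variables do not carry over. Pictures are saved under pics/ and viewed, at most 12 in all, crops included, and the job is handed in when it is done.

```bash
mkdir -p pics; ls
cat > h.py <<'E'
from station import bot
import numpy as np, cv2
def cap(n,f=None):
    c=bot.capture(n)
    if f: cv2.imwrite('pics/'+f,c['color'][:,:,::-1])
    return c
def ray(c,uv):
    R=cv2.Rodrigues(np.array(c['rvec'],float))[0];t=np.array(c['tvec'],float).ravel()
    d=R.T@np.linalg.inv(c['camera_matrix'])@np.array([uv[0],uv[1],1.]);return -R.T@t,d
def atz(c,uv,z):
    o,d=ray(c,uv);return o+d*(z-o[2])/d[2]
def tri(ps):
    A=0;b=0
    for c,uv in ps:
        o,d=ray(c,uv);d=d/np.linalg.norm(d);P=np.eye(3)-np.outer(d,d);A=A+P;b=b+P@o
    return np.linalg.solve(A,b)
def proj(c,p):
    return cv2.projectPoints(np.array([p],float),np.array(c['rvec'],float),np.array(c['tvec'],float),np.array(c['camera_matrix']),None)[0].ravel()
E
python3 - <<'E'
from h import *
import pickle
a=cap('scene','s0.png');b=cap('top','t0.png');pickle.dump((a,b),open('c0.pkl','wb'))
s=bot.read_state();print(s,bot.tips_ahead)
for c in (a,b):print(ray(c,(320,200)))
E
```

```text
pics
{'time': 0.1, 'qpos': array([-7.95320766e+01,  1.40809200e+01,  8.93207096e+01, -1.21498014e-03,
        7.67019470e+01, -9.97390721e+00]), 'joint_velocities': array([ 0.03674853, -0.07586041, -0.12442766,  0.02600444,  0.127786  ,
        0.03593556]), 'joint_torque': array([-2.47111520e-04, -4.30670106e+01, -3.27128899e+01, -1.83293341e-04,
        2.83766843e-03,  1.73961634e-06]), 'position': array([ 0.22694292, -0.60858395,  0.25525541]), 'orientation': array([[ 9.37025594e-01,  3.49260524e-01, -3.48734699e-04],
       [ 3.49260575e-01, -9.37023961e-01,  1.77391508e-03],
       [ 2.92785740e-04, -1.78400311e-03, -9.99998366e-01]]), 'wrist_force': array([ 2.90326776e-04, -7.05094876e-02, -7.80021244e-01]), 'moment': array([-0.0098597 , -0.02853834, -0.02008162]), 'gripper_force': 0.0, 'opening': 1.0025054749604265} 0.025
(array([ 0.30101946, -0.69156902,  0.7491346 ]), array([ 0.31123606,  0.63292884, -0.70894538]))
(array([ 0.51344102, -0.0838299 ,  1.04496816]), array([ 0.06938882,  0.01490221, -0.99753193]))
```

View pics/s0.png

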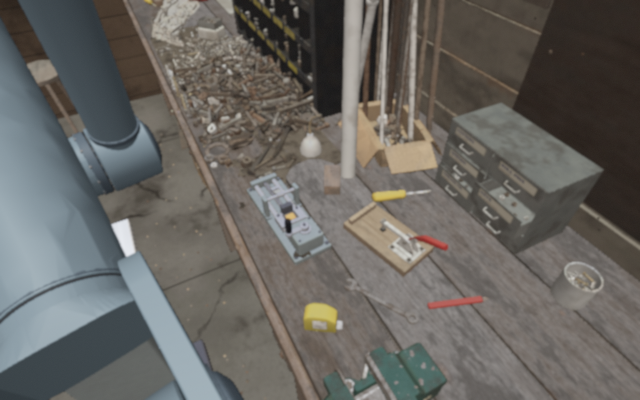

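View pics/t0.png

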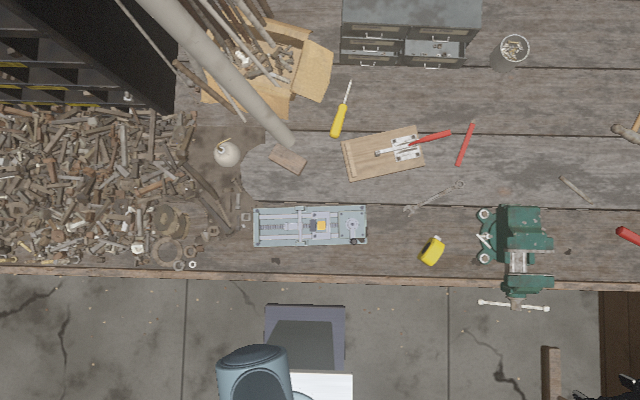

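The slide lies at top px (253–368, 205–247), with the crank at the right end (-y) and grip near (357,241). In the scene view the grip is near (288,225). I'll enlarge both.

Run:
```python
from h import *
import pickle
a,b=pickle.load(open('c0.pkl','rb'))
t=cv2.resize(b['color'][198:254,246:376],None,fx=6,fy=5,interpolation=cv2.INTER_CUBIC)
s=cv2.resize(a['color'][170:262,240:335],None,fx=3.4,fy=3.4,interpolation=cv2.INTER_CUBIC)
im=np.zeros((t.shape[0]+s.shape[0],t.shape[1],3),np.uint8);im[:t.shape[0]]=t;im[t.shape[0]:,:s.shape[1]]=s
print(im.shape,t.shape);cv2.imwrite('pics/z0.png',im[:,:,::-1])
for p in [(253,207),(253,247),(367,207),(367,245)]:print(p,atz(b,p,.016))
print(atz(b,(357,241),.118),atz(a,(288,220),.118))
```

```text
(593, 780, 3) (280, 780, 3)
(253, 207) [0.562906   0.10313689 0.016     ]
(253, 247) [0.46093362 0.09927888 0.016     ]
(367, 207) [ 0.56995206 -0.18895778  0.016     ]
(367, 245) [ 0.47348847 -0.1904535   0.016     ]
[ 0.48595031 -0.15692236  0.118     ] [ 0.4876053  -0.14976693  0.118     ]
```

View pics/z0.png

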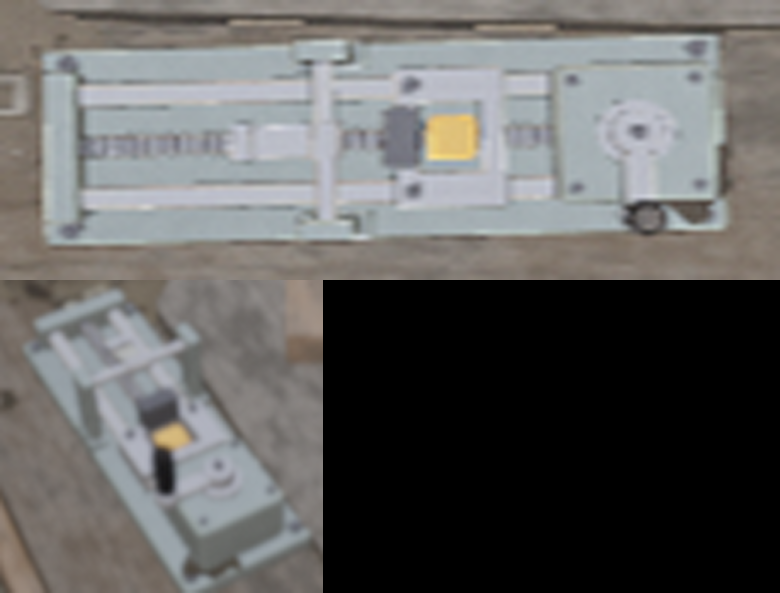

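Run:
```python
from h import *
import pickle
a,b=pickle.load(open('c0.pkl','rb'))
T=lambda u,v:(246+u/6-.4,198+v/5-.4)
S=lambda u,v:(240+u/3.4-.35,170+(v-280)/3.4-.35)
g=tri([(b,T(649,214)),(a,S(163,449))]);print('grip top',g)
ax=tri([(b,T(638,131)),(a,S(219,470))]);print('axis top',ax)
print('grip@.118',atz(b,T(649,216),.118),'axis@.085',atz(b,T(638,131),.085))
print('block rear',atz(b,T(424,140),.062),'front',atz(b,T(384,140),.062),'nose',atz(b,T(225,143),.065))
print('bridge bar',atz(b,T(332,140),.082),atz(b,T(312,140),.082))
c=[atz(b,T(*p),.016) for p in [(43,52),(43,243),(720,35),(724,229)]];print(np.array(c))
s=bot.read_state();R=s['orientation'];print(1000*R.T@(np.r_[g[:2],.24]-s['position']))
```

```text
grip top [ 0.4870898  -0.14934127  0.11999163]
axis top [ 0.52555956 -0.14740551  0.07639125]
grip@.118 [ 0.48621577 -0.14953098  0.118     ] axis@.085 [ 0.52532171 -0.1467923   0.085     ]
block rear [ 0.51906929 -0.06159038  0.062     ] front [ 0.51866342 -0.04533649  0.062     ] nose [0.51558109 0.019009   0.065     ]
bridge bar [ 0.51803991 -0.02540511  0.082     ] [ 0.51784086 -0.0174336   0.082     ]
[[ 0.56032265  0.10364056  0.016     ]
 [ 0.46294205  0.0999518   0.016     ]
 [ 0.57600686 -0.18529217  0.016     ]
 [ 0.47747359 -0.18853494  0.016     ]]
[ 404.15517661 -339.43514536   15.97931982]
```

```bash
python3 -m creep '[{"offset":[30,-25,0],"twist":[0,0,0]},{"offset":[60,-50,0],"twist":[0,0,0]},{"offset":[90,-75,0],"twist":[0,0,0]},{"offset":[120,-100,0],"twist":[0,0,0]},{"offset":[150,-125,0],"twist":[0,0,0]},{"offset":[180,-150,0],"twist":[0,0,0]},{"offset":[210,-175,0],"twist":[0,0,0]},{"offset":[240,-200,0],"twist":[0,0,0]}]' -1 40
python3 -m creep '[{"offset":[30,-25,0],"twist":[0,0,0]},{"offset":[60,-50,0],"twist":[0,0,0]},{"offset":[90,-75,0],"twist":[0,0,0]},{"offset":[120,-100,0],"twist":[0,0,0]},{"offset":[140,-120,0],"twist":[0,0,0]},{"offset":[160,-136,0],"twist":[0,0,0]},{"offset":[164,-139,0],"twist":[0,0,0]},{"offset":[164,-139,0],"twist":[0,0,0]}]'
python3 - <<'E'
from h import *
import pickle
w=cap('wrist','w1.png');pickle.dump(w,open('w1.pkl','wb'))
print(ray(w,(320,200)))
for n,p in [('grip',(.4871,-.1493,.119)),('gripbot',(.4871,-.1493,.078)),('axis',(.5255,-.147,.08))]:print(n,proj(w,p))
E
```

```text
time: 0.77
position: [0.3824, -0.3359, 0.2559]
orientation: [[0.937, 0.349, -0.0], [0.349, -0.937, 0.0], [-0.0, -0.001, -1.0]]
wrist_force: [0.1, 0.4, 0.7]
opening: 1.002
gripper_force: 0.0
time: 1.43
position: [0.4874, -0.1491, 0.2559]
orientation: [[0.936, 0.352, -0.001], [0.352, -0.936, 0.0], [-0.001, -0.0, -1.0]]
wrist_force: [1.1, -0.2, -0.1]
opening: 1.001
gripper_force: 0.0
(array([ 0.56635589, -0.12058631,  0.37279296]), array([-0.30811239, -0.11033438, -0.94495453]))
grip [320.3973751  196.31839646]
gripbot [320.54809343 184.08967283]
axis [331.79112711 149.59006499]
```

View pics/w1.png

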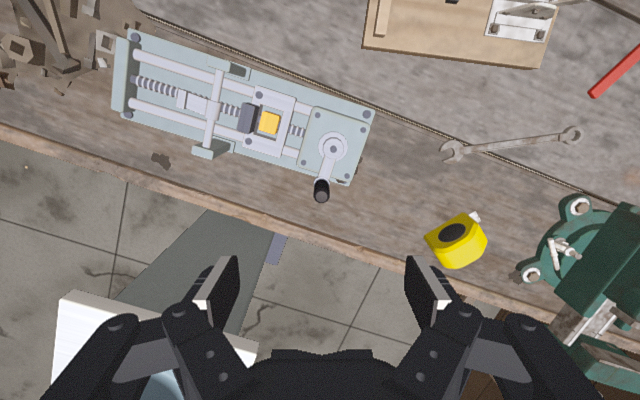

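The wrist view shows the grip top at (321,195) and the crank hub at (333,150), both within 1–2 px of my two-view prediction. I'll descend and close.

```bash
python3 -m creep '[{"offset":[0,0,30],"twist":[0,0,0]},{"offset":[0,0,60],"twist":[0,0,0]},{"offset":[0,0,90],"twist":[0,0,0]},{"offset":[0,0,115],"twist":[0,0,0]},{"offset":[0,0,135],"twist":[0,0,0]},{"offset":[0,0,147],"twist":[0,0,0]},{"offset":[0,0,147],"twist":[0,0,0]}]'
python3 -m creep '[{"offset":[0,0,0],"twist":[0,0,0]},{"offset":[0,0,0],"twist":[0,0,0]},{"offset":[0,0,0],"twist":[0,0,0]},{"offset":[0,0,0],"twist":[0,0,0]},{"offset":[0,0,0],"twist":[0,0,0]},{"offset":[0,0,0],"twist":[0,0,0]},{"offset":[0,0,0],"twist":[0,0,0]},{"offset":[0,0,0],"twist":[0,0,0]}]' 1 40
python3 - <<'E'
from h import *
import pickle
s=bot.read_state();print(s['orientation'],s['wrist_force'])
w=cap('wrist');t=cap('top');pickle.dump((w,t),open('w2.pkl','wb'))
im=np.vstack([w['color'][:260,80:480],cv2.resize(t['color'][198:254,246:376],(400,172),interpolation=cv2.INTER_CUBIC)])
cv2.imwrite('pics/w2.png',im[:,:,::-1])
E
```

```text
time: 2.07
position: [0.485, -0.1505, 0.1065]
orientation: [[0.938, 0.347, -0.005], [0.348, -0.938, 0.003], [-0.004, -0.004, -1.0]]
wrist_force: [0.3, 0.4, -0.2]
opening: 1.001
gripper_force: 0.0
time: 2.73
position: [0.4876, -0.1505, 0.1101]
orientation: [[0.937, 0.349, 0.001], [0.349, -0.937, -0.001], [0.0, 0.001, -1.0]]
wrist_force: [-2.3, 1.2, 5.9]
opening: 0.172
gripper_force: 39.0
[[ 9.36958221e-01  3.49440664e-01  7.16976200e-04]
 [ 3.49441054e-01 -9.36958208e-01 -5.15297398e-04]
 [ 4.91710871e-04  7.33353052e-04 -9.99999610e-01]] [-2.32851032  1.18553564  5.90189031]
```

View pics/w2.png

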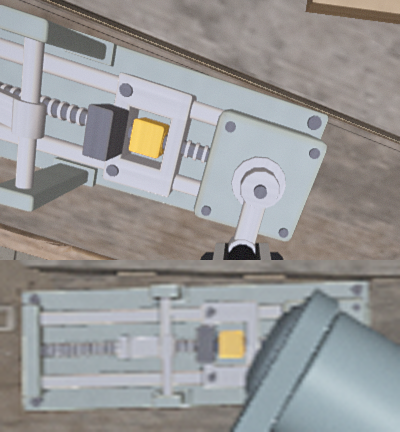

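```bash
cat >> h.py <<'E'
def arc(C,degs,r=.040,z0=None,dz=0):
    """rows (mm, tool axes) to grip angles (world deg) about axis C, from present pose"""
    s=bot.read_state();R=s['orientation'];p=s['position'];C=np.array(C)
    v=p[:2]-C;print('now ang %.2f r %.2f mm F'%(np.degrees(np.arctan2(v[1],v[0])),1e3*np.hypot(*v)),s['wrist_force'].round(2))
    for a in degs:
        q=np.r_[C+r*np.array([np.cos(np.radians(a)),np.sin(np.radians(a))]),p[2]]
        print(a,(1e3*R.T@(q-p)).round(1)[:2])
E
python3 - <<'E'
from h import *
import pickle
w,t=pickle.load(open('w2.pkl','rb'))
for z in (.08,.085,.09): print(atz(w,(340,191),z))
arc((.5270,-.1475),range(185,256,10))
E
```

```text
[ 0.52708067 -0.14743693  0.08      ]
[ 0.5284174  -0.14657558  0.085     ]
[ 0.52975413 -0.14571422  0.09      ]
now ang -175.63 r 39.57 mm F [-1.53  0.46  5.81]
185 [-0.5  0.3]
195 [-1.8  7.2]
205 [-1.8 14.1]
215 [-0.7 21. ]
225 [ 1.6 27.6]
235 [ 5.1 33.6]
245 [ 9.5 39. ]
255 [14.8 43.5]
```

```bash
python3 -m creep '[{"offset":[-1.8,7.2,0],"twist":[0,0,0]},{"offset":[-1.8,14.1,0],"twist":[0,0,0]},{"offset":[-0.7,21,0],"twist":[0,0,0]},{"offset":[1.6,27.6,0],"twist":[0,0,0]},{"offset":[5.1,33.6,0],"twist":[0,0,0]},{"offset":[9.5,39,0],"twist":[0,0,0]},{"offset":[14.8,43.5,0],"twist":[0,0,0]},{"offset":[14.8,43.5,0],"twist":[0,0,0]}]'
python3 - <<'E'
from h import *
arc((.5270,-.1475),range(265,341,10))
E
```

```text
time: 3.5
position: [0.5177, -0.1853, 0.1099]
orientation: [[0.937, 0.349, 0.001], [0.349, -0.937, 0.003], [0.002, -0.002, -1.0]]
wrist_force: [2.2, 6.5, 8.5]
opening: 0.172
gripper_force: 39.9
now ang -103.87 r 38.94 mm F [2.18 6.51 8.49]
265 [4.8 4. ]
275 [11.3  6.4]
285 [18.2  7.6]
295 [25.1  7.7]
305 [32.   6.5]
315 [38.6  4.2]
325 [44.6  0.8]
335 [50.  -3.7]
```

```bash
cat >> h.py <<'E'
C0=np.array([.5274,-.1465]);R0=np.array([[.937,.349],[.349,-.937]])
def pt(a,r=.04,C=C0): return np.array(C)+r*np.array([np.cos(np.radians(a)),np.sin(np.radians(a))])
def arc2(p0,degs):
    s=bot.read_state();v=s['position'][:2]-C0;a=np.arctan2(v[1],v[0]);F=s['wrist_force']
    u=np.array([np.cos(a),np.sin(a)]);t=np.array([-u[1],u[0]])
    print('t %.2f meas ang %.2f r %.2f z %.1f | Frad %.2f Ftan %.2f Fz %.2f'%(s['time'],np.degrees(a)%360,1e3*np.hypot(*v),s['position'][2]*1e3,F[:2]@u,F[:2]@t,F[2]))
    print('; '.join('%g %s'%(x,(1e3*R0.T@(pt(x)-p0)).round(1).tolist()) for x in degs))
E
python3 - <<'E'
from h import *
arc2(pt(255,C=(.527,-.1475)),range(270,376,15))
E
```

```text
t 3.50 meas ang 255.92 r 40.00 z 109.9 | Frad -6.85 Ftan 0.53 Fz 8.49
270 [9.9, 4.1]; 285 [20.1, 6.4]; 300 [30.6, 6.1]; 315 [40.5, 3.0]; 330 [49.4, -2.6]; 345 [56.5, -10.2]; 360 [61.4, -19.4]; 375 [63.7, -29.6]
```

```bash
python3 -m creep '[{"offset":[9.9,4.1,-1],"twist":[0,0,0]},{"offset":[20.1,6.4,-1],"twist":[0,0,0]},{"offset":[30.6,6.1,-1],"twist":[0,0,0]},{"offset":[40.5,3,-1],"twist":[0,0,0]},{"offset":[49.4,-2.6,-1],"twist":[0,0,0]},{"offset":[56.5,-10.2,-1],"twist":[0,0,0]},{"offset":[61.4,-19.4,-1],"twist":[0,0,0]},{"offset":[63.7,-29.6,-1],"twist":[0,0,0]}]'
python3 - <<'E'
from h import *
arc2(pt(15),range(30,140,15))
E
```

```text
time: 4.17
position: [0.566, -0.1355, 0.1101]
orientation: [[0.937, 0.35, 0.001], [0.35, -0.937, -0.001], [0.0, 0.001, -1.0]]
wrist_force: [-2.8, -4.4, 2.4]
opening: 0.17
gripper_force: 39.3
t 4.17 meas ang 15.84 r 40.15 z 110.1 | Frad -3.89 Ftan -3.48 Fz 2.38
30 [-0.4, -10.4]; 45 [-3.4, -20.4]; 60 [-9.0, -29.3]; 75 [-16.6, -36.4]; 90 [-25.9, -41.3]; 105 [-36.0, -43.6]; 120 [-46.5, -43.2]; 135 [-56.4, -40.2]
```

```bash
python3 -m creep '[{"offset":[-0.4,-10.4,0],"twist":[0,0,0]},{"offset":[-3.4,-20.4,0],"twist":[0,0,0]},{"offset":[-9,-29.3,0],"twist":[0,0,0]},{"offset":[-16.6,-36.4,0],"twist":[0,0,0]},{"offset":[-25.9,-41.3,0],"twist":[0,0,0]},{"offset":[-36,-43.6,0],"twist":[0,0,0]},{"offset":[-46.5,-43.2,0],"twist":[0,0,0]},{"offset":[-56.4,-40.2,0],"twist":[0,0,0]}]'
python3 - <<'E'
from h import *
arc2(pt(135),range(150,256,15))
E
```

```text
time: 4.83
position: [0.4989, -0.1176, 0.1103]
orientation: [[0.937, 0.349, 0.005], [0.349, -0.937, -0.001], [0.005, 0.002, -1.0]]
wrist_force: [9.1, -4.3, -7.5]
opening: 0.175
gripper_force: 39.1
t 4.83 meas ang 134.57 r 40.63 z 110.3 | Frad -9.49 Ftan -3.48 Fz -7.50
150 [-8.8, 5.5]; 165 [-16.0, 13.2]; 180 [-20.8, 22.4]; 195 [-23.2, 32.6]; 210 [-22.8, 43.0]; 225 [-19.7, 53.0]; 240 [-14.2, 61.9]; 255 [-6.6, 69.0]
```

```bash
python3 -m creep '[{"offset":[-8.4,5.9,0.7],"twist":[0,0,0]},{"offset":[-15.6,13.6,0.7],"twist":[0,0,0]},{"offset":[-20.4,22.8,0.7],"twist":[0,0,0]},{"offset":[-22.8,33,0.7],"twist":[0,0,0]},{"offset":[-22.4,43.4,0.7],"twist":[0,0,0]},{"offset":[-19.3,53.4,0.7],"twist":[0,0,0]},{"offset":[-13.8,62.3,0.7],"twist":[0,0,0]},{"offset":[-6.2,69.4,0.7],"twist":[0,0,0]}]'
cat >> h.py <<'E'
C0=np.array([.5279,-.1468])
E
python3 - <<'E'
from h import *
arc2(pt(255),range(270,376,15))
t=cap('top');w=cap('wrist')
im=np.vstack([w['color'][:300,40:480],cv2.resize(t['color'][198:254,246:376],(440,190),interpolation=cv2.INTER_CUBIC)])
cv2.imwrite('pics/w3.png',im[:,:,::-1])
E
```

```text
time: 5.5
position: [0.517, -0.1851, 0.1099]
orientation: [[0.937, 0.348, -0.001], [0.348, -0.937, 0.003], [-0.0, -0.003, -1.0]]
wrist_force: [-0.5, 8.5, 8.6]
opening: 0.173
gripper_force: 40.9
t 5.50 meas ang 254.13 r 39.83 z 109.9 | Frad -8.00 Ftan -2.83 Fz 8.58
270 [9.2, 4.9]; 285 [19.4, 7.2]; 300 [29.8, 6.8]; 315 [39.8, 3.8]; 330 [48.7, -1.8]; 345 [55.8, -9.4]; 360 [60.7, -18.6]; 375 [63.0, -28.8]
```

View pics/w3.png

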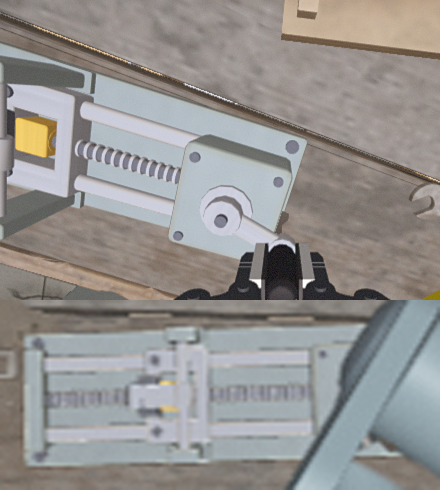

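```bash
python3 -m creep '[{"offset":[9.2,4.2,-0.8],"twist":[0,0,0]},{"offset":[19.2,6.4,-0.8],"twist":[0,0,0]},{"offset":[29.4,6.1,-0.8],"twist":[0,0,0]},{"offset":[39,3.4,-0.8],"twist":[0,0,0]},{"offset":[47.7,-1.8,-0.8],"twist":[0,0,0]},{"offset":[54.8,-9.2,-0.8],"twist":[0,0,0]},{"offset":[59.7,-18.3,-0.8],"twist":[0,0,0]},{"offset":[62.1,-28.4,-0.8],"twist":[0,0,0]}]'
python3 - <<'E'
from h import *
arc2(pt(15,.0393),range(30,110,15))
t=cap('top');s=cap('scene')
im=np.vstack([cv2.resize(s['color'][165:265,235:345],(440,400),interpolation=cv2.INTER_CUBIC),cv2.resize(t['color'][198:254,246:376],(440,190),interpolation=cv2.INTER_CUBIC)])
cv2.imwrite('pics/w4.png',im[:,:,::-1])
E
```

```text
time: 6.27
position: [0.566, -0.1358, 0.1102]
orientation: [[0.937, 0.35, 0.001], [0.35, -0.937, -0.001], [0.001, 0.001, -1.0]]
wrist_force: [-0.5, -3.7, 0.2]
opening: 0.174
gripper_force: 40.0
t 6.27 meas ang 16.09 r 39.67 z 110.2 | Frad -1.53 Ftan -3.43 Fz 0.18
30 [0.3, -10.4]; 45 [-2.7, -20.3]; 60 [-8.3, -29.2]; 75 [-15.9, -36.3]; 90 [-25.2, -41.2]; 105 [-35.3, -43.5]
```

View pics/w4.png

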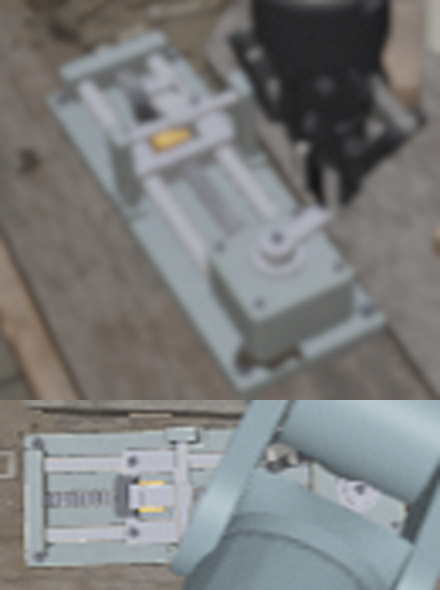

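```bash
python3 -m creep '[{"offset":[0,-10,0],"twist":[0,0,0]},{"offset":[-3,-20,0],"twist":[0,0,0]},{"offset":[-8.3,-28.7,0],"twist":[0,0,0]},{"offset":[-15.6,-35.6,0],"twist":[0,0,0]},{"offset":[-20,-38.2,0],"twist":[0,0,0]},{"offset":[-24.8,-40.4,0],"twist":[0,0,0]},{"offset":[-24.8,-40.4,0],"twist":[0,0,0]}]'
python3 - <<'E'
from h import *
arc2(pt(90,.0393),range(105,200,15))
t=cap('top');s=cap('scene')
cv2.imwrite('pics/t5raw.png',t['color'][:,:,::-1])
im=np.vstack([cv2.resize(s['color'][165:225,245:311],(440,400),interpolation=cv2.INTER_CUBIC),cv2.resize(t['color'][198:254,246:312],(440,373),interpolation=cv2.INTER_CUBIC)])[:,:]
im=np.hstack([im[:400],np.vstack([im[400:],np.zeros((27,440,3),np.uint8)])])[:, :800]
cv2.imwrite('pics/w5.png',im[:,:,::-1])
E
```

```text
time: 6.95
position: [0.5267, -0.1064, 0.1103]
orientation: [[0.937, 0.349, -0.002], [0.349, -0.937, 0.003], [-0.001, -0.003, -1.0]]
wrist_force: [-0.0, 6.8, 0.7]
opening: 0.173
gripper_force: 40.3
t 6.95 meas ang 91.68 r 40.45 z 110.3 | Frad 6.83 Ftan -0.18 Fz 0.67
105 [-9.9, -3.0]; 120 [-20.4, -2.6]; 135 [-30.3, 0.5]; 150 [-39.2, 6.0]; 165 [-46.3, 13.6]; 180 [-51.2, 22.9]; 195 [-53.5, 33.0]
```

View pics/w5.png

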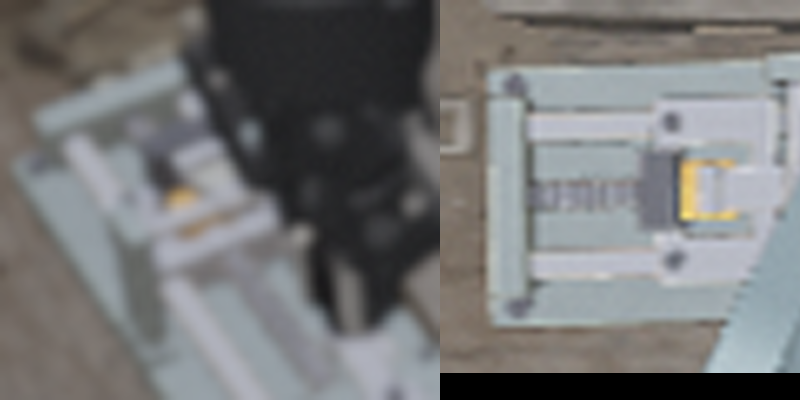

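Top view: the block's rear face is at about px 282 and the pawl nose end at about 284.7, lowered, with the same foreshortening as at the start. That puts the block roughly 6 mm past. I'll go 20° further for margin, dwell, then take back most of the play.

```bash
python3 -m creep '[{"offset":[-6.6,-3,0],"twist":[0,0,0]},{"offset":[-13.4,-3.6,0],"twist":[0,0,0]},{"offset":[-13.4,-3.6,0],"twist":[0,0,0]},{"offset":[-13.4,-3.6,0],"twist":[0,0,0]},{"offset":[-13.4,-3.6,0],"twist":[0,0,0]},{"offset":[-13.4,-3.6,0],"twist":[0,0,0]}]'
python3 - <<'E'
from h import *
p=pt(90,.0393)+1e-3*R0@np.array([-13.4,-3.6]);print(p)
arc2(p,[100,90,80,70,60])
t=cap('top')
cv2.imwrite('pics/w6.png',cv2.resize(t['color'][205:250,246:326],(800,450),interpolation=cv2.INTER_CUBIC)[:,:,::-1])
E
```

```text
time: 7.55
position: [0.5137, -0.1087, 0.1102]
orientation: [[0.937, 0.349, -0.002], [0.349, -0.937, 0.001], [-0.001, -0.002, -1.0]]
wrist_force: [-1.9, 4.0, 1.7]
opening: 0.178
gripper_force: 40.4
[ 0.5135878 -0.1085034]
t 7.55 meas ang 110.42 r 40.70 z 110.2 | Frad 4.47 Ftan 0.41 Fz 1.74
100 [6.9, 1.1]; 90 [13.6, 2.9]; 80 [19.9, 5.9]; 70 [25.6, 10.0]; 60 [30.5, 14.9]
```

View pics/w6.png

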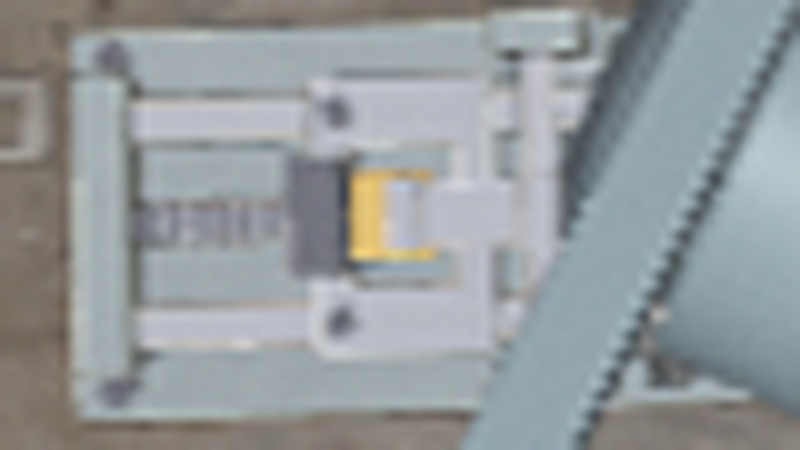

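The pawl nose end is at crop x≈386 and the block's rear face at x≈349, so the gap is about 8.5–9 mm with the pawl down. Contact should come about 104°±15° back from here, so I'll return 60° first.

```bash
python3 -m creep '[{"offset":[6.9,1.1,0],"twist":[0,0,0]},{"offset":[13.6,2.9,0],"twist":[0,0,0]},{"offset":[19.9,5.9,0],"twist":[0,0,0]},{"offset":[25.6,10,0],"twist":[0,0,0]},{"offset":[30.5,14.9,0],"twist":[0,0,0]},{"offset":[30.5,14.9,0],"twist":[0,0,0]}]'
cat > g.py <<'E'
import sys;from h import *
def st(tag=''):
    s=bot.read_state();v=s['position'][:2]-C0;a=np.arctan2(v[1],v[0]);F=s['wrist_force']
    u=np.array([np.cos(a),np.sin(a)]);t=np.array([-u[1],u[0]])
    print('>> t %.2f ang %.2f r %.2f Frad %.2f Ftan %.2f'%(s['time'],np.degrees(a)%360,1e3*np.hypot(*v),F[:2]@u,F[:2]@t));return F[:2]@t
if __name__=='__main__': sys.exit(st()>float(sys.argv[1]))
E
python3 - <<'E'
from h import *
arc2(pt(60),[57,54,51,48,45,42,39,36])
E
python3 -m creep '[{"offset":[0,0,0],"twist":[0,0,0]},{"offset":[0,0,0],"twist":[0,0,0]}]' >/dev/null; python3 g.py 9
```

```text
time: 8.1
position: [0.5492, -0.1128, 0.1103]
orientation: [[0.937, 0.349, 0.001], [0.349, -0.937, -0.0], [0.001, 0.001, -1.0]]
wrist_force: [3.3, 3.3, -1.4]
opening: 0.172
gripper_force: 40.2
t 8.10 meas ang 57.99 r 40.15 z 110.3 | Frad 4.57 Ftan -1.03 Fz -1.37
57 [1.3, 1.6]; 54 [2.5, 3.4]; 51 [3.6, 5.1]; 48 [4.6, 7.0]; 45 [5.5, 8.8]; 42 [6.4, 10.8]; 39 [7.1, 12.7]; 36 [7.7, 14.7]
>> t 8.27 ang 59.23 r 40.11 Frad 5.16 Ftan -1.54False
```

```bash
python3 -m creep '[{"offset":[0.7,0.8,0],"twist":[0,0,0]},{"offset":[1.3,1.6,0],"twist":[0,0,0]},{"offset":[1.9,2.5,0],"twist":[0,0,0]},{"offset":[2.5,3.4,0],"twist":[0,0,0]}]' >/dev/null; python3 g.py 9
python3 -m creep '[{"offset":[0.6,0.9,0],"twist":[0,0,0]},{"offset":[1.1,1.7,0],"twist":[0,0,0]},{"offset":[1.6,2.6,0],"twist":[0,0,0]},{"offset":[2.1,3.6,0],"twist":[0,0,0]}]' >/dev/null; python3 g.py 9
python3 -m creep '[{"offset":[0.5,0.9,0],"twist":[0,0,0]},{"offset":[0.9,1.8,0],"twist":[0,0,0]},{"offset":[1.4,2.8,0],"twist":[0,0,0]},{"offset":[1.8,3.8,0],"twist":[0,0,0]}]' >/dev/null; python3 g.py 9
python3 - <<'E'
from h import *
arc2(pt(42),[39,36,33,30,27,24,21,18,15])
t=cap('top')
cv2.imwrite('pics/w7.png',cv2.resize(t['color'][205:250,246:326],(800,450),interpolation=cv2.INTER_CUBIC)[:,:,::-1])
E
```

```text
>> t 8.60 ang 54.63 r 40.07 Frad 5.02 Ftan 3.18
>> t 8.93 ang 48.53 r 39.97 Frad 3.80 Ftan 2.78
>> t 9.27 ang 41.87 r 39.92 Frad 4.24 Ftan 3.00
t 9.27 meas ang 41.87 r 39.92 z 110.3 | Frad 4.24 Ftan 3.00 Fz -1.60
39 [0.7, 2.0]; 36 [1.3, 4.0]; 33 [1.8, 6.0]; 30 [2.2, 8.1]; 27 [2.5, 10.1]; 24 [2.7, 12.2]; 21 [2.8, 14.3]; 18 [2.8, 16.4]; 15 [2.6, 18.5]False
False
False
```

View pics/w7.png

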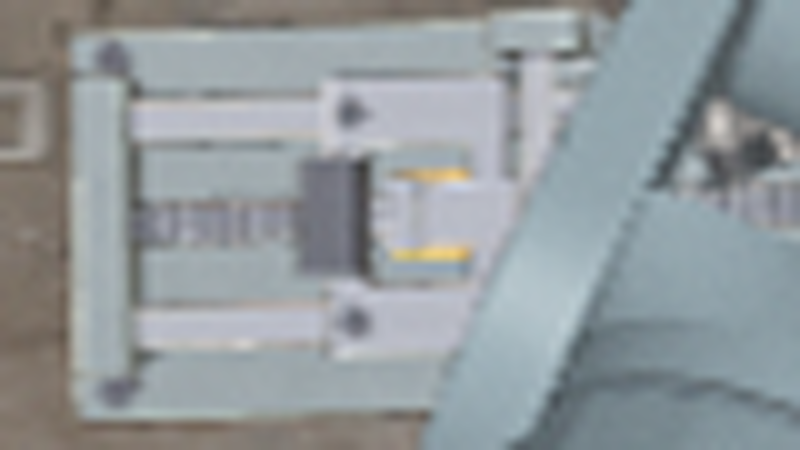

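The saddle came back about 3.4 mm. The block's rear face is now at x≈363 and the nose at x≈386, so about 5.5 mm remains. The drag baseline is about 3.0 N. Next come slow guarded steps.

```bash
python3 -m creep '[{"offset":[0.4,1,0],"twist":[0,0,0]},{"offset":[0.7,2,0],"twist":[0,0,0]},{"offset":[1,3,0],"twist":[0,0,0]},{"offset":[1.3,4,0],"twist":[0,0,0]}]' >/dev/null; python3 g.py 4.4 &&
python3 -m creep '[{"offset":[0.2,1,0],"twist":[0,0,0]},{"offset":[0.5,2,0],"twist":[0,0,0]},{"offset":[0.7,3,0],"twist":[0,0,0]},{"offset":[0.9,4.1,0],"twist":[0,0,0]}]' >/dev/null; python3 g.py 4.4 &&
python3 -m creep '[{"offset":[0.1,0.6,0],"twist":[0,0,0]},{"offset":[0.2,1.2,0],"twist":[0,0,0]},{"offset":[0.3,2,0],"twist":[0,0,0]}]' >/dev/null; python3 g.py 4.4 &&
python3 -m creep '[{"offset":[0,0.3,0],"twist":[0,0,0]},{"offset":[0.1,0.6,0],"twist":[0,0,0]},{"offset":[0.1,0.9,0],"twist":[0,0,0]}]' >/dev/null; python3 g.py 4.4 &&
python3 -m creep '[{"offset":[0,0.3,0],"twist":[0,0,0]},{"offset":[0,0.6,0],"twist":[0,0,0]},{"offset":[0.1,0.9,0],"twist":[0,0,0]}]' >/dev/null; python3 g.py 4.4 &&
python3 -m creep '[{"offset":[0,0.3,0],"twist":[0,0,0]},{"offset":[0,0.6,0],"twist":[0,0,0]},{"offset":[0,0.9,0],"twist":[0,0,0]}]' >/dev/null; python3 g.py 4.4 &&
python3 -m creep '[{"offset":[0,0.3,0],"twist":[0,0,0]},{"offset":[0,0.6,0],"twist":[0,0,0]},{"offset":[0,0.9,0],"twist":[0,0,0]}]' >/dev/null; python3 g.py 4.4
```

```text
>> t 9.65 ang 35.55 r 39.87 Frad 2.74 Ftan 2.22
>> t 9.65 ang 35.55 r 39.87 Frad 2.74 Ftan 2.22
>> t 9.65 ang 35.55 r 39.87 Frad 2.74 Ftan 2.22
>> t 9.65 ang 35.55 r 39.87 Frad 2.74 Ftan 2.22
>> t 9.65 ang 35.55 r 39.87 Frad 2.74 Ftan 2.22
>> t 9.65 ang 35.55 r 39.87 Frad 2.74 Ftan 2.22
>> t 9.65 ang 35.55 r 39.87 Frad 2.74 Ftan 2.22False
False
False
False
False
False
False
```

```bash
sed -i 's/sys.exit(st()>float(sys.argv\[1\]))/sys.exit(int(st()>float(sys.argv[1])))/' g.py
python3 -m creep '[{"offset":[0.2,1,0],"twist":[0,0,0]},{"offset":[0.5,2,0],"twist":[0,0,0]},{"offset":[0.7,3,0],"twist":[0,0,0]},{"offset":[0.9,4.1,0],"twist":[0,0,0]}]' >/dev/null; python3 g.py 4.4 &&
python3 -m creep '[{"offset":[0.1,0.6,0],"twist":[0,0,0]},{"offset":[0.2,1.2,0],"twist":[0,0,0]},{"offset":[0.3,2,0],"twist":[0,0,0]}]' >/dev/null; python3 g.py 4.4 &&
python3 -m creep '[{"offset":[0,0.3,0],"twist":[0,0,0]},{"offset":[0.1,0.6,0],"twist":[0,0,0]},{"offset":[0.1,0.9,0],"twist":[0,0,0]}]' >/dev/null; python3 g.py 4.4 &&
python3 -m creep '[{"offset":[0,0.3,0],"twist":[0,0,0]},{"offset":[0,0.6,0],"twist":[0,0,0]},{"offset":[0.1,0.9,0],"twist":[0,0,0]}]' >/dev/null; python3 g.py 4.4 &&
python3 -m creep '[{"offset":[0,0.3,0],"twist":[0,0,0]},{"offset":[0,0.6,0],"twist":[0,0,0]},{"offset":[0,0.9,0],"twist":[0,0,0]}]' >/dev/null; python3 g.py 4.4 &&
python3 -m creep '[{"offset":[0,0.3,0],"twist":[0,0,0]},{"offset":[0,0.6,0],"twist":[0,0,0]},{"offset":[0,0.9,0],"twist":[0,0,0]}]' >/dev/null; python3 g.py 4.4
```

```text
>> t 9.98 ang 29.55 r 39.82 Frad 0.86 Ftan 2.69
>> t 10.23 ang 26.80 r 39.80 Frad -0.14 Ftan 2.91
>> t 10.48 ang 25.61 r 39.80 Frad -0.86 Ftan 3.26
>> t 10.73 ang 24.30 r 39.83 Frad -2.68 Ftan 2.48
>> t 10.98 ang 23.00 r 39.81 Frad -2.19 Ftan 3.03
>> t 11.23 ang 21.75 r 39.81 Frad -2.73 Ftan 2.41
```

```bash
python3 -m creep '[{"offset":[0,0.3,0],"twist":[0,0,0]},{"offset":[0,0.6,0],"twist":[0,0,0]},{"offset":[0,0.9,0],"twist":[0,0,0]}]' >/dev/null; python3 g.py 4 &&
python3 -m creep '[{"offset":[0,0.3,0],"twist":[0,0,0]},{"offset":[0,0.6,0],"twist":[0,0,0]},{"offset":[0,0.9,0],"twist":[0,0,0]}]' >/dev/null; python3 g.py 4 &&
python3 -m creep '[{"offset":[0,0.3,0],"twist":[0,0,0]},{"offset":[0,0.6,0],"twist":[0,0,0]},{"offset":[-0.1,0.9,0],"twist":[0,0,0]}]' >/dev/null; python3 g.py 4 &&
python3 -m creep '[{"offset":[0,0.3,0],"twist":[0,0,0]},{"offset":[-0.1,0.6,0],"twist":[0,0,0]},{"offset":[-0.1,0.9,0],"twist":[0,0,0]}]' >/dev/null; python3 g.py 4 &&
python3 -m creep '[{"offset":[0,0.3,0],"twist":[0,0,0]},{"offset":[-0.1,0.6,0],"twist":[0,0,0]},{"offset":[-0.1,0.9,0],"twist":[0,0,0]}]' >/dev/null; python3 g.py 4 &&
python3 -m creep '[{"offset":[0,0.3,0],"twist":[0,0,0]},{"offset":[-0.1,0.6,0],"twist":[0,0,0]},{"offset":[-0.2,0.9,0],"twist":[0,0,0]}]' >/dev/null; python3 g.py 4 &&
python3 -m creep '[{"offset":[0,0.3,0],"twist":[0,0,0]},{"offset":[-0.1,0.6,0],"twist":[0,0,0]},{"offset":[-0.2,0.9,0],"twist":[0,0,0]}]' >/dev/null; python3 g.py 4 &&
python3 -m creep '[{"offset":[0,0.3,0],"twist":[0,0,0]},{"offset":[-0.1,0.6,0],"twist":[0,0,0]},{"offset":[-0.2,0.9,0],"twist":[0,0,0]}]' >/dev/null; python3 g.py 4
```

```text
>> t 11.48 ang 20.47 r 39.82 Frad -3.89 Ftan 2.90
>> t 11.73 ang 19.19 r 39.79 Frad -5.28 Ftan 2.45
>> t 11.98 ang 17.88 r 39.78 Frad -4.04 Ftan 3.05
>> t 12.23 ang 16.61 r 39.75 Frad -4.36 Ftan 2.83
>> t 12.48 ang 15.32 r 39.75 Frad -3.47 Ftan 2.17
>> t 12.73 ang 14.02 r 39.71 Frad -3.96 Ftan 3.48
>> t 12.98 ang 12.61 r 39.65 Frad -3.73 Ftan 3.13
>> t 13.23 ang 11.25 r 39.64 Frad -3.50 Ftan 2.56
```

```bash
python3 -m creep '[{"offset":[-0.1,0.3,0],"twist":[0,0,0]},{"offset":[-0.1,0.6,0],"twist":[0,0,0]},{"offset":[-0.2,0.8,0],"twist":[0,0,0]}]' >/dev/null; python3 g.py 3.9 &&
python3 -m creep '[{"offset":[-0.1,0.3,0],"twist":[0,0,0]},{"offset":[-0.1,0.6,0],"twist":[0,0,0]},{"offset":[-0.2,0.8,0],"twist":[0,0,0]}]' >/dev/null; python3 g.py 3.9 &&
python3 -m creep '[{"offset":[-0.1,0.3,0],"twist":[0,0,0]},{"offset":[-0.1,0.6,0],"twist":[0,0,0]},{"offset":[-0.2,0.8,0],"twist":[0,0,0]}]' >/dev/null; python3 g.py 3.9 &&
python3 -m creep '[{"offset":[-0.1,0.3,0],"twist":[0,0,0]},{"offset":[-0.2,0.6,0],"twist":[0,0,0]},{"offset":[-0.3,0.8,0],"twist":[0,0,0]}]' >/dev/null; python3 g.py 3.9 &&
python3 -m creep '[{"offset":[-0.1,0.3,0],"twist":[0,0,0]},{"offset":[-0.2,0.6,0],"twist":[0,0,0]},{"offset":[-0.3,0.8,0],"twist":[0,0,0]}]' >/dev/null; python3 g.py 3.9 &&
python3 -m creep '[{"offset":[-0.1,0.3,0],"twist":[0,0,0]},{"offset":[-0.2,0.6,0],"twist":[0,0,0]},{"offset":[-0.3,0.8,0],"twist":[0,0,0]}]' >/dev/null; python3 g.py 3.9 &&
python3 -m creep '[{"offset":[-0.1,0.3,0],"twist":[0,0,0]},{"offset":[-0.2,0.6,0],"twist":[0,0,0]},{"offset":[-0.3,0.8,0],"twist":[0,0,0]}]' >/dev/null; python3 g.py 3.9 &&
python3 -m creep '[{"offset":[-0.1,0.3,0],"twist":[0,0,0]},{"offset":[-0.2,0.6,0],"twist":[0,0,0]},{"offset":[-0.3,0.8,0],"twist":[0,0,0]}]' >/dev/null; python3 g.py 3.9 &&
python3 -m creep '[{"offset":[-0.1,0.3,0],"twist":[0,0,0]},{"offset":[-0.2,0.6,0],"twist":[0,0,0]},{"offset":[-0.3,0.8,0],"twist":[0,0,0]}]' >/dev/null; python3 g.py 3.9
```

```text
>> t 13.48 ang 10.04 r 39.62 Frad -3.52 Ftan 3.39
>> t 13.73 ang 8.82 r 39.57 Frad -2.32 Ftan 2.70
>> t 13.98 ang 7.62 r 39.56 Frad -3.08 Ftan 2.69
>> t 14.23 ang 6.36 r 39.50 Frad -1.40 Ftan 2.25
>> t 14.48 ang 5.13 r 39.44 Frad -0.97 Ftan 3.41
>> t 14.73 ang 3.84 r 39.42 Frad 0.21 Ftan 2.73
>> t 14.98 ang 2.61 r 39.38 Frad -0.10 Ftan 1.72
>> t 15.23 ang 1.31 r 39.35 Frad 1.65 Ftan 3.33
>> t 15.48 ang 0.07 r 39.29 Frad 2.69 Ftan 3.59
```

```bash
python3 -m creep '[{"offset":[0,0.3,0],"twist":[0,0,0]},{"offset":[-0.1,0.5,0],"twist":[0,0,0]},{"offset":[-0.2,0.8,0],"twist":[0,0,0]}]' >/dev/null; python3 g.py 3.9 &&
python3 -m creep '[{"offset":[-0.1,0.3,0],"twist":[0,0,0]},{"offset":[-0.2,0.5,0],"twist":[0,0,0]},{"offset":[-0.3,0.8,0],"twist":[0,0,0]}]' >/dev/null; python3 g.py 3.9 &&
python3 -m creep '[{"offset":[-0.1,0.3,0],"twist":[0,0,0]},{"offset":[-0.2,0.5,0],"twist":[0,0,0]},{"offset":[-0.3,0.8,0],"twist":[0,0,0]}]' >/dev/null; python3 g.py 3.9 &&
python3 -m creep '[{"offset":[-0.1,0.3,0],"twist":[0,0,0]},{"offset":[-0.2,0.5,0],"twist":[0,0,0]},{"offset":[-0.3,0.8,0],"twist":[0,0,0]}]' >/dev/null; python3 g.py 3.9 &&
python3 -m creep '[{"offset":[-0.1,0.3,0],"twist":[0,0,0]},{"offset":[-0.2,0.5,0],"twist":[0,0,0]},{"offset":[-0.3,0.8,0],"twist":[0,0,0]}]' >/dev/null; python3 g.py 3.9 &&
python3 -m creep '[{"offset":[-0.1,0.3,0],"twist":[0,0,0]},{"offset":[-0.2,0.5,0],"twist":[0,0,0]},{"offset":[-0.3,0.8,0],"twist":[0,0,0]}]' >/dev/null; python3 g.py 3.9 &&
python3 -m creep '[{"offset":[-0.1,0.3,0],"twist":[0,0,0]},{"offset":[-0.2,0.5,0],"twist":[0,0,0]},{"offset":[-0.3,0.8,0],"twist":[0,0,0]}]' >/dev/null; python3 g.py 3.9
python3 - <<'E'
from h import *
t=cap('top');w=cap('scene')
im=np.vstack([cv2.resize(t['color'][205:250,246:326],(480,270),interpolation=cv2.INTER_CUBIC),cv2.resize(w['color'][165:220,245:325],(480,330),interpolation=cv2.INTER_CUBIC)])
cv2.imwrite('pics/w8.png',im[:,:,::-1])
E
```

```text
>> t 15.73 ang 358.92 r 39.34 Frad 1.55 Ftan 2.63
>> t 15.98 ang 357.68 r 39.30 Frad 2.47 Ftan 3.21
>> t 16.23 ang 356.43 r 39.30 Frad 0.73 Ftan 3.61
>> t 16.48 ang 355.20 r 39.30 Frad -0.71 Ftan 3.10
>> t 16.73 ang 353.92 r 39.33 Frad -1.03 Ftan 2.40
>> t 16.98 ang 352.76 r 39.36 Frad -1.51 Ftan 1.99
>> t 17.23 ang 351.56 r 39.38 Frad -2.54 Ftan 3.80
```

View pics/w8.png

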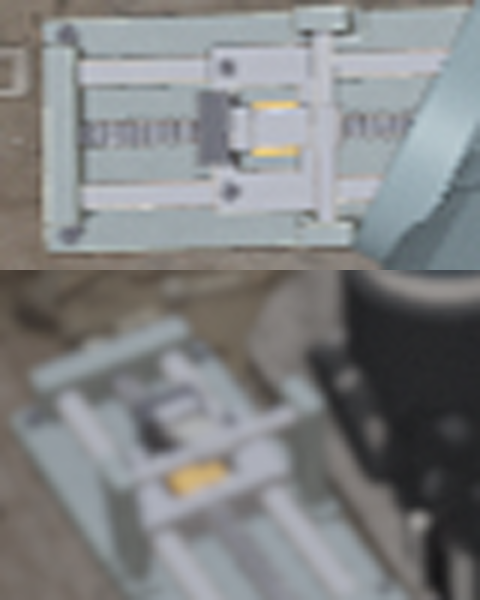

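Top view shows the block's rear face (x≈228) now practically at the nose (x≈229), pawl down. Continuing in finer guarded steps.

```bash
python3 -m creep '[{"offset":[-0.1,0.2,0],"twist":[0,0,0]},{"offset":[-0.1,0.4,0],"twist":[0,0,0]},{"offset":[-0.2,0.5,0],"twist":[0,0,0]}]' >/dev/null; python3 g.py 4.2 &&
python3 -m creep '[{"offset":[-0.1,0.2,0],"twist":[0,0,0]},{"offset":[-0.2,0.4,0],"twist":[0,0,0]},{"offset":[-0.3,0.5,0],"twist":[0,0,0]}]' >/dev/null; python3 g.py 4.2 &&
python3 -m creep '[{"offset":[-0.1,0.2,0],"twist":[0,0,0]},{"offset":[-0.2,0.4,0],"twist":[0,0,0]},{"offset":[-0.3,0.5,0],"twist":[0,0,0]}]' >/dev/null; python3 g.py 4.2 &&
python3 -m creep '[{"offset":[-0.1,0.2,0],"twist":[0,0,0]},{"offset":[-0.2,0.4,0],"twist":[0,0,0]},{"offset":[-0.3,0.5,0],"twist":[0,0,0]}]' >/dev/null; python3 g.py 4.2 &&
python3 -m creep '[{"offset":[-0.1,0.2,0],"twist":[0,0,0]},{"offset":[-0.2,0.4,0],"twist":[0,0,0]},{"offset":[-0.3,0.5,0],"twist":[0,0,0]}]' >/dev/null; python3 g.py 4.2 &&
python3 -m creep '[{"offset":[-0.1,0.2,0],"twist":[0,0,0]},{"offset":[-0.2,0.4,0],"twist":[0,0,0]},{"offset":[-0.3,0.5,0],"twist":[0,0,0]}]' >/dev/null; python3 g.py 4.2 &&
python3 -m creep '[{"offset":[-0.1,0.2,0],"twist":[0,0,0]},{"offset":[-0.2,0.4,0],"twist":[0,0,0]},{"offset":[-0.3,0.5,0],"twist":[0,0,0]}]' >/dev/null; python3 g.py 4.2 &&
python3 -m creep '[{"offset":[-0.1,0.2,0],"twist":[0,0,0]},{"offset":[-0.2,0.4,0],"twist":[0,0,0]},{"offset":[-0.3,0.5,0],"twist":[0,0,0]}]' >/dev/null; python3 g.py 4.2
```

```text
>> t 17.58 ang 350.83 r 39.41 Frad -3.83 Ftan 3.30
>> t 17.83 ang 350.03 r 39.41 Frad -5.05 Ftan 2.73
>> t 18.08 ang 349.16 r 39.44 Frad -4.97 Ftan 3.43
>> t 18.33 ang 348.31 r 39.41 Frad -4.82 Ftan 2.19
>> t 18.58 ang 347.55 r 39.38 Frad -4.73 Ftan 1.98
>> t 18.83 ang 346.69 r 39.39 Frad -4.24 Ftan 3.32
>> t 19.08 ang 345.87 r 39.39 Frad -5.31 Ftan 3.30
>> t 19.33 ang 345.07 r 39.40 Frad -4.45 Ftan 2.95
```

```bash
python3 -m creep '[{"offset":[-0.1,0.2,0],"twist":[0,0,0]},{"offset":[-0.2,0.4,0],"twist":[0,0,0]},{"offset":[-0.4,0.5,0],"twist":[0,0,0]}]' >/dev/null; python3 g.py 4.2 &&
python3 -m creep '[{"offset":[-0.1,0.2,0],"twist":[0,0,0]},{"offset":[-0.2,0.4,0],"twist":[0,0,0]},{"offset":[-0.4,0.5,0],"twist":[0,0,0]}]' >/dev/null; python3 g.py 4.2 &&
python3 -m creep '[{"offset":[-0.1,0.2,0],"twist":[0,0,0]},{"offset":[-0.2,0.4,0],"twist":[0,0,0]},{"offset":[-0.4,0.5,0],"twist":[0,0,0]}]' >/dev/null; python3 g.py 4.2 &&
python3 -m creep '[{"offset":[-0.1,0.2,0],"twist":[0,0,0]},{"offset":[-0.2,0.4,0],"twist":[0,0,0]},{"offset":[-0.4,0.5,0],"twist":[0,0,0]}]' >/dev/null; python3 g.py 4.2 &&
python3 -m creep '[{"offset":[-0.1,0.2,0],"twist":[0,0,0]},{"offset":[-0.2,0.4,0],"twist":[0,0,0]},{"offset":[-0.4,0.5,0],"twist":[0,0,0]}]' >/dev/null; python3 g.py 4.2 &&
python3 -m creep '[{"offset":[-0.1,0.2,0],"twist":[0,0,0]},{"offset":[-0.2,0.4,0],"twist":[0,0,0]},{"offset":[-0.4,0.5,0],"twist":[0,0,0]}]' >/dev/null; python3 g.py 4.2 &&
python3 -m creep '[{"offset":[-0.1,0.2,0],"twist":[0,0,0]},{"offset":[-0.2,0.4,0],"twist":[0,0,0]},{"offset":[-0.4,0.5,0],"twist":[0,0,0]}]' >/dev/null; python3 g.py 4.2 &&
python3 -m creep '[{"offset":[-0.1,0.2,0],"twist":[0,0,0]},{"offset":[-0.2,0.4,0],"twist":[0,0,0]},{"offset":[-0.4,0.5,0],"twist":[0,0,0]}]' >/dev/null; python3 g.py 4.2 &&
python3 -m creep '[{"offset":[-0.1,0.2,0],"twist":[0,0,0]},{"offset":[-0.2,0.4,0],"twist":[0,0,0]},{"offset":[-0.4,0.5,0],"twist":[0,0,0]}]' >/dev/null; python3 g.py 4.2 &&
python3 -m creep '[{"offset":[-0.1,0.2,0],"twist":[0,0,0]},{"offset":[-0.2,0.4,0],"twist":[0,0,0]},{"offset":[-0.4,0.5,0],"twist":[0,0,0]}]' >/dev/null; python3 g.py 4.2
```

```text
>> t 19.58 ang 344.17 r 39.41 Frad -5.38 Ftan 2.67
>> t 19.83 ang 343.28 r 39.40 Frad -4.77 Ftan 2.79
>> t 20.08 ang 342.59 r 39.38 Frad -5.90 Ftan 3.38
>> t 20.33 ang 342.00 r 39.36 Frad -4.72 Ftan 4.77
>> t 20.33 ang 342.00 r 39.36 Frad -4.72 Ftan 4.77
>> t 20.33 ang 342.00 r 39.36 Frad -4.72 Ftan 4.77
>> t 20.33 ang 342.00 r 39.36 Frad -4.72 Ftan 4.77
>> t 20.33 ang 342.00 r 39.36 Frad -4.72 Ftan 4.77
>> t 20.33 ang 342.00 r 39.36 Frad -4.72 Ftan 4.77
>> t 20.33 ang 342.00 r 39.36 Frad -4.72 Ftan 4.77
```

The tangential force rose to 4.8 N and the rotation slowed, so this looks like contact. I'll hold and re-read to confirm.

```bash
for i in 1 2 3 4; do python3 -m creep '[{"offset":[0,0,0],"twist":[0,0,0]},{"offset":[0,0,0],"twist":[0,0,0]}]' >/dev/null; python3 g.py 99; done
```

```text
>> t 20.50 ang 341.98 r 39.38 Frad -4.70 Ftan 3.85
>> t 20.67 ang 341.95 r 39.35 Frad -4.71 Ftan 4.50
>> t 20.83 ang 341.96 r 39.36 Frad -3.98 Ftan 4.53
>> t 21.00 ang 341.98 r 39.38 Frad -4.37 Ftan 4.44
```

```bash
python3 -m creep '[{"offset":[-0.1,0.1,0],"twist":[0,0,0]},{"offset":[-0.2,0.3,0],"twist":[0,0,0]},{"offset":[-0.2,0.3,0],"twist":[0,0,0]}]' >/dev/null; for i in 1 2 3 4; do python3 g.py 99; python3 -m creep '[{"offset":[0,0,0],"twist":[0,0,0]},{"offset":[0,0,0],"twist":[0,0,0]}]' >/dev/null;  done; python3 g.py 99
```

```text
>> t 21.25 ang 341.61 r 39.40 Frad -4.93 Ftan 4.74
>> t 21.42 ang 341.62 r 39.38 Frad -5.43 Ftan 4.55
>> t 21.58 ang 341.60 r 39.37 Frad -4.62 Ftan 4.54
>> t 21.75 ang 341.58 r 39.39 Frad -5.43 Ftan 5.39
>> t 21.92 ang 341.63 r 39.35 Frad -5.36 Ftan 4.95
```

About 2 N above the drag baseline, so roughly 10 N on the pawl. I'll relax the arm's residual forces in small steps before releasing.

```bash
python3 -m creep '[{"offset":[0,-0.2,0],"twist":[0,0,0]},{"offset":[-0.1,-0.4,0],"twist":[0,0,0]},{"offset":[-0.1,-0.6,0],"twist":[0,0,0]},{"offset":[-0.1,-0.6,0],"twist":[0,0,0]}]' >/dev/null; python3 g.py 99;python3 -m creep '[{"offset":[0,-0.2,0],"twist":[0,0,0]},{"offset":[-0.1,-0.4,0],"twist":[0,0,0]},{"offset":[-0.1,-0.5,0],"twist":[0,0,0]},{"offset":[-0.1,-0.5,0],"twist":[0,0,0]}]' >/dev/null; python3 g.py 99; python3 -m creep '[{"offset":[0,0,0],"twist":[0,0,0]}]'; python3 g.py 99
```

```text
>> t 22.25 ang 341.72 r 39.28 Frad -3.22 Ftan 3.17
>> t 22.58 ang 341.74 r 39.22 Frad -1.00 Ftan 3.28
time: 22.67
position: [0.5651, -0.1591, 0.1104]
orientation: [[0.937, 0.349, 0.001], [0.349, -0.937, -0.0], [0.001, 0.0, -1.0]]
wrist_force: [1.4, 4.6, -8.3]
opening: 0.169
gripper_force: 39.6
>> t 22.67 ang 341.72 r 39.21 Frad -0.12 Ftan 4.77
```

```bash
python3 -m creep '[{"offset":[0.1,-0.2,0.3],"twist":[0,0,0]},{"offset":[0.2,-0.3,0.6],"twist":[0,0,0]},{"offset":[0.3,-0.4,1],"twist":[0,0,0]},{"offset":[0.3,-0.4,1],"twist":[0,0,0]}]' >/dev/null; for i in 1 2 3; do python3 g.py 99; python3 -m creep '[{"offset":[0,0,0],"twist":[0,0,0]},{"offset":[0,0,0],"twist":[0,0,0]}]' >/dev/null;  done; python3 g.py 99
```

```text
>> t 23.00 ang 342.16 r 39.33 Frad -4.35 Ftan 1.53
>> t 23.17 ang 342.20 r 39.36 Frad -4.65 Ftan 2.03
>> t 23.33 ang 342.23 r 39.36 Frad -5.28 Ftan 2.09
>> t 23.50 ang 342.28 r 39.39 Frad -4.49 Ftan 2.70
```

```bash
python3 -m creep '[{"offset":[-0.1,0.1,0],"twist":[0,0,0]},{"offset":[-0.2,0.3,0],"twist":[0,0,0]},{"offset":[-0.3,0.4,0],"twist":[0,0,0]},{"offset":[-0.3,0.4,0],"twist":[0,0,0]}]' >/dev/null; for i in 1 2 3; do python3 g.py 99; python3 -m creep '[{"offset":[0,0,0],"twist":[0,0,0]},{"offset":[0,0,0],"twist":[0,0,0]}]' >/dev/null;  done; python3 g.py 99
```

```text
>> t 23.83 ang 342.09 r 39.37 Frad -4.85 Ftan 3.32
>> t 24.00 ang 342.08 r 39.39 Frad -4.76 Ftan 2.32
>> t 24.17 ang 342.07 r 39.39 Frad -4.29 Ftan 2.55
>> t 24.33 ang 342.06 r 39.37 Frad -5.00 Ftan 4.33
```

```bash
python3 -m creep '[{"offset":[-0.1,0.1,0],"twist":[0,0,0]},{"offset":[-0.2,0.3,0],"twist":[0,0,0]},{"offset":[-0.3,0.4,0],"twist":[0,0,0]},{"offset":[-0.3,0.4,0],"twist":[0,0,0]}]' >/dev/null; for i in 1 2 3 4 5; do python3 g.py 99; python3 -m creep '[{"offset":[0,0,0],"twist":[0,0,0]}]' >/dev/null;  done; python3 g.py 99
```

```text
>> t 24.67 ang 341.73 r 39.38 Frad -4.86 Ftan 4.10
>> t 24.75 ang 341.73 r 39.37 Frad -4.73 Ftan 4.78
>> t 24.83 ang 341.72 r 39.36 Frad -4.82 Ftan 3.88
>> t 24.92 ang 341.71 r 39.37 Frad -4.34 Ftan 4.44
>> t 25.00 ang 341.74 r 39.37 Frad -4.54 Ftan 3.88
>> t 25.08 ang 341.73 r 39.37 Frad -5.30 Ftan 3.45
```

```bash
python3 -m creep '[{"offset":[-0.1,0.1,0],"twist":[0,0,0]},{"offset":[-0.2,0.3,0],"twist":[0,0,0]},{"offset":[-0.2,0.3,0],"twist":[0,0,0]}]' >/dev/null; for i in 1 2 3 4 5; do python3 g.py 99; python3 -m creep '[{"offset":[0,0,0],"twist":[0,0,0]}]' >/dev/null;  done; python3 g.py 99
```

```text
>> t 25.33 ang 341.43 r 39.37 Frad -5.46 Ftan 4.17
>> t 25.42 ang 341.39 r 39.38 Frad -4.78 Ftan 5.05
>> t 25.50 ang 341.39 r 39.36 Frad -5.09 Ftan 4.88
>> t 25.58 ang 341.39 r 39.37 Frad -4.29 Ftan 5.19
>> t 25.67 ang 341.42 r 39.36 Frad -4.70 Ftan 5.37
>> t 25.75 ang 341.38 r 39.36 Frad -4.51 Ftan 5.63
```

```bash
python3 -m creep '[{"offset":[0,0,0],"twist":[0,0,0]},{"offset":[0,0,0],"twist":[0,0,0]},{"offset":[0,0,0],"twist":[0,0,0]},{"offset":[0,0,0],"twist":[0,0,0]},{"offset":[0,0,0],"twist":[0,0,0]},{"offset":[0,0,0],"twist":[0,0,0]}]' -1 20
python3 -m creep '[{"offset":[0,0,-10],"twist":[0,0,0]},{"offset":[0,0,-25],"twist":[0,0,0]},{"offset":[0,0,-45],"twist":[0,0,0]},{"offset":[0,0,-70],"twist":[0,0,0]},{"offset":[0,0,-100],"twist":[0,0,0]},{"offset":[0,0,-120],"twist":[0,0,0]},{"offset":[0,0,-120],"twist":[0,0,0]},{"offset":[0,0,-120],"twist":[0,0,0]}]'
python3 - <<'E'
from h import *
t=cap('top');w=cap('wrist')
im=np.vstack([cv2.resize(t['color'][205:250,246:326],(480,270),interpolation=cv2.INTER_CUBIC),cv2.resize(w['color'][:260,60:480],(480,297))])
cv2.imwrite('pics/w9.png',im[:,:,::-1])
E
```

```text
time: 26.25
position: [0.5649, -0.1601, 0.1095]
orientation: [[0.937, 0.349, 0.0], [0.349, -0.937, -0.0], [0.0, 0.001, -1.0]]
wrist_force: [0.0, -0.8, 0.0]
opening: 0.993
gripper_force: 0.0
time: 26.92
position: [0.5655, -0.1602, 0.2315]
orientation: [[0.937, 0.349, 0.003], [0.349, -0.937, -0.002], [0.003, 0.003, -1.0]]
wrist_force: [0.4, 0.0, -0.1]
opening: 1.002
gripper_force: 0.0
```

View pics/w9.png

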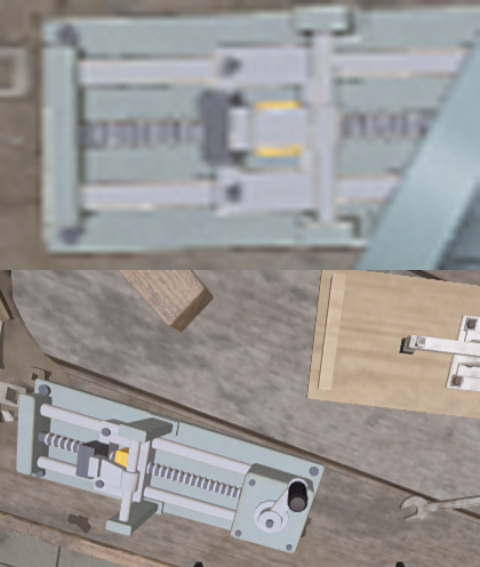

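The block sits against the lowered nose (both at x≈230 in the top crop), the crank is free of the hand and nothing else has moved. Handing in.

```bash
python3 -c "
from station import bot
print(bot.finish_job())"
```

```text
the job is handed in; nothing more can be done
None
```

I handed the job in at about 27 s, with no verdict returned: the pawl dropped behind the block, and the block was cranked back onto its nose at roughly 10 N (estimated from crank force), with the slack taken up that way, the crank released and nothing else seen to move.

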